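# Catch the bottle from the capping machine's chute

## Robot

A 6-joint arm with a two-finger parallel gripper is mounted at the origin on the work surface. World frame = base frame: x ahead of the robot, y to its left, z up, the work surface at z = 0. Lengths are in m, angles in degrees, forces in N, time in s.
With the tool pointing down it reaches from about 0.35 to 0.875 m from the base axis. Payload 4.2 kg.
Tool frame: the origin (TCP) lies between the finger pads, 19 mm behind the fingertips; this is the grasp point; z points along the fingers, y is the direction in which the jaws open and shut (so a half turn about z gives the same grasp; the last joint's range is limited). The gripper opens to 87 mm and grips with 3 to 60 N. Pads are 19 mm wide; open, the fingers measure 117 mm over their backs; the gripper's body (75 mm by 190 mm) begins 51 mm behind the grasp point.
Start: joints at [-52.62, 22.042, 0.453, 0, -68.411, -14.817], TCP at [0.24, -0.577, 0.241] pointing down, gripper open.
Joint ranges: [-179.83, 179.83], [-69.29, 118.12], [-61.27, 80.66], [-181.25, 117.63], [-171.15, -9.14], [-177.46, 177.46]. Speed limits (degrees/s): [159.86, 159.86, 180, 180, 180, 180].

## Interface

Orientations are given as a 3x3 rotation matrix whose columns are the frame's x, y, z axes.
In Python, from station import r, vision, finish_job gives the robot as it stands.
- The arm moves only by the shell command python3 -m jog 'ROWS'. ROWS is a JSON object of lists of equal length, an entry for each row: "rot": the turn, a rotation vector about the world's x, y, z in degrees, a list of three; "delta_pos": the shift along the world's x, y, z in mm, a list of three; "grip": the opening in per cent of the stroke, from 0 (shut) to 100 (fully open). A call has 1 to 10 rows; each row shifts and turns the commanded pose from where the row before left it; what a row does not reach is not made up. A row lasts 1/12 s, in which the tool goes at most 41.7 mm and 7.16 degrees, less where a joint would pass 70% of its speed; a pose out of reach is approached as far as the arm can. A call with a gripper value outside its range is refused whole. The fingers move at their own pace and stop on an object; the grip force is fixed at half the most. Time passes only in rows, so rows that do not move let the fingers close. It gives the time, the measured TCP pose, the force and the opening at its end, in the units of the state.
- r.sense(): the state, without advancing time (a new reading comes with each control period).
- vision.capture(name): name is "scene" or "top"; returns a dict with "frame" (400x640x3 uint8, red, green, blue), "K" (3x3 intrinsics, pixels), "k1" (the pictures are not rectified: a ray, as slopes to the right and down, at radius r is drawn at 1 + k1 r^2 times it, then the intrinsics apply), "xyz" and "orientation" of the camera in the world. Camera axes: x right, y up, looking along -z (the intrinsics and any distortion apply to the point x, -y, -z); pixel columns grow to the right and rows downward; lengths in m; the calibration is good to about 2 mm. A picture is of the moment at which its call begins. There is no depth.
- finish_job(): hands the job in, once; it reports no verdict.
The state is a dict: "time_s": time; "joints": joint angles; "joint_velocities": joint speeds; "effort": joint torques, N m; "tcp_pos": TCP position; "ee_rot": TCP orientation; "wrist_force": force on the tool from outside, world axes, zero at the start; "moment": the same for the moment, N m; "gripper_width": opening from 0.0 (shut) to 1.0 (fully open).
Only numpy, scipy, OpenCV 4.12 (cv2) and the standard library are available. Lean on these libraries where they do the work, as an engineer would, in place of code of your own. Each camera call takes 0.05 s, during which the arm holds its last target. There are 200 camera calls.

## Task

Press the red bar down to open the gate so that the bottle rolls down the chute, and catch it on the run: do not stand in its way like a wall, but let the gripper travel downhill with the bottle as it comes up to the fingers, then slow it gently to a stand before it reaches the black rubber buffers. Ease it down until it rests against both buffers and let go; no knocks for the glass, and leave the beaker, wash bottle and marker pen where they are.

Things in the scene. Friction and masses are not known exactly. Their poses are not given: they have to be found in the camera images.
- chute: Sloping aluminium bottle chute, fixed, blue edge strips, white capping machine with blue roof at its high end. Origin on the table; chute y points downhill to the outlet, x across (the -x side, with rock shaft and red bar, faces the robot), z up. Rolling line x = 0. Inside x = -97 to +57 mm, walls 35 mm over the floor, 4 mm thick. A bottle on the buffers has its axis at y = 246 mm.
- outlet (a point): Floor at the low end of the chute, on the rolling line, at chute x = 0, y = 300 mm, 35 mm above the table; the floor ends 5 mm further on. Uphill from here the floor rises 50 mm per metre as far as chute y = -200 mm (60 mm high there), then steeper, 88 mm per metre, to the gate.
- bottle: Filled, sealed amber glass bottle, blue cap, lying across the chute against the gate's paddle, axis at chute y = -280 mm. Body 70 mm diameter, 100 mm long, 140 mm with the cap; nominally 0.55 kg. Origin on its axis at mid-body, x along the axis, cap at -x; it turns about x.
- bottle_mid (a point): Point on the bottle's axis at mid-body, the bottle's origin. Freed, it rolls 80 mm in about 0.5 s, then at 0.24 to 0.28 m/s; left alone it hits the buffers after 1.8 to 2.3 s at 0.24 to 0.35 m/s. Mass (0.33 to 0.88 kg) and drag vary; light bottles roll faster. Glass: grip with 10 N at most. When catching, keep the tool point within 60 mm of this axis, seen from above.
- stop: Two black rubber buffers at the chute's low end, fixed, 42 mm high over the floor, 20 mm thick. Faces at chute y = 280 mm; they stand at x = -97 to -32 mm and +32 to +57 mm, so a gap 64 mm wide for the fingers is open between them, through to the low end. A bottle resting on both has its axis at chute y = 246 mm. Origin and axes as the chute's.
- gate (a joint): Rock shaft along the chute's robot side (axis at chute x = -125 mm, 105 mm above the table, 12 mm thick): red paddle in front of the bottle at its upper end, red press bar beside the outlet. 0 = shut, 1.05 rad = fully open, at its rubber stop; grows as the bar is pressed down. The bottle is free from about 0.5 rad. Takes 2 to 3 N at the bar; stays where it is left.
- gate_bar (a point): Centre of the red press bar: round, 18 mm thick, 60 mm long along chute y, on a 90 mm arm of the rock shaft, at chute y = 215 mm. Shut: at chute x = -199 mm, 157 mm above the table; at 0.8 rad: x = -213 mm, 88 mm; fully open, 1.05 rad: x = -206 mm, 67 mm above the table.
- beaker: Bystander: empty glass beaker, 70 mm wide, 95 mm high, between robot and chute; origin under its centre.
- wash_bottle: Bystander: white wash bottle with red cap, 72 mm wide, 190 mm high, between robot and chute; origin under its centre.
- marker: Bystander: white marker pen with green cap, 105 mm long, lying on the bench near the robot; origin under its middle.
Not all that is in view belongs to the job. Leave any purple or yellow look-alike of the bottle alone.

How it is judged (in metres and radians):
On the way, in this order (a step that is already met when the one before it is completed fails the run):
1. the gate is opened by pressing its bar (value of joint gate above 0.7 rad and distance between the grasp point and gate_bar below 0.1 m).
2. the bottle is caught on the run: the gripper travels with it, close to it, while it still rolls (horizontal distance between the grasp point and bottle below 0.06 m and linear speed of bottle above 0.16 m/s and y of bottle in the frame of chute between -0.2 and 0.238 m), for 0.12 s.
3. the bottle is brought to a stand at the fingers, at least 8 mm short of the buffers (horizontal distance between the grasp point and bottle below 0.06 m and linear speed of bottle below 0.05 m/s and y of bottle in the frame of chute between -0.15 and 0.238 m), for 0.1 s.
At the end, for the whole second after the job is handed in: The bottle lies at rest on the chute floor across the chute (within 0.1 rad), its axis within 8 mm of where it touches the buffers, released; the gate is left open (y of bottle in the frame of chute between 0.238 and 0.256 m and height (world z) of bottle between 0.062 and 0.082 m and angle between the x axis of bottle and the x axis of chute, either way round below 0.1 rad and linear speed of bottle below 0.02 m/s and value of joint gate above 0.6 rad).
It fails at once if the fingers hit or squeeze the glass with more than 30 N (contact force between the fingers and bottle above 30 N).
It fails at once if the bottle runs into the buffers: faster than 0.12 m/s on its last 24 mm (y of bottle in the frame of chute above 0.222 m and linear speed of bottle above 0.12 m/s).
It fails at once if the bottle leaves the chute at the low end (height (world z) of bottle below 0.055 m or y of bottle in the frame of chute above 0.27 m).
It fails at once if a bystander is moved (distance of any of beaker, wash_bottle, marker from where it was at the start of the episode above 0.03 m).
It also fails if it takes over 32 s, if anything falls off the work surface, if the arm or the gripper's body presses on something with over 40 N, if the wrist force passes 120 N, or if a joint passes its speed limit or range.

## Working session

There is one attempt and no reset: what is moved stays moved. The work goes in short steps, Python scripts to look and compute and a shell command to move; the robot and the scene stay as the last step left them, time stands still between calls to the robot, and variables do not carry over. Pictures are saved under pics/ and viewed, about 8 in all and at most 12, crops included, and the job is handed in when it is done.

```bash
ls; mkdir -p pics
python3 - <<'E'
from station import r, vision
import cv2,pickle
s=r.sense();print(s)
for n in("scene","top"):
    c=vision.capture(n);pickle.dump(c,open(f'{n}0.pkl','wb'))
    cv2.imwrite(f'pics/{n}0.png',c["frame"][:,:,::-1]);print(n,c["K"],c["k1"],c["xyz"],c["orientation"])
E
```

```text
pics
{'time_s': 0.0, 'joints': array([-5.26201089e+01,  2.20890816e+01,  3.79940181e-01, -3.10703588e-02,
       -6.84118116e+01, -1.48191334e+01]), 'joint_velocities': array([-0.05967531,  0.02424328,  0.07789176,  0.00403934, -0.02684848,
       -0.01580826]), 'effort': array([ 1.53715711e-03, -3.90664601e+01,  1.87404460e+01,  4.21976164e+00,
        1.10693273e-02, -1.93199676e-04]), 'tcp_pos': array([ 0.23962191, -0.57662135,  0.24017297]), 'ee_rot': array([[-9.23549919e-01, -3.83477211e-01, -8.80883319e-04],
       [-3.83478219e-01,  9.23547790e-01,  1.98356228e-03],
       [ 5.28869117e-05,  2.16971835e-03, -9.99997645e-01]]), 'wrist_force': array([ 0.08392133,  0.28147965, -0.1727862 ]), 'moment': array([-0.02762351, -0.03442764, -0.00083694]), 'gripper_width': 0.9984258164167537}
scene [[389.0325043    0.         321.07866978]
 [  0.         389.0325043  197.70367678]
 [  0.           0.           1.        ]] -0.004650142230219305 [ 1.21892024 -0.87663341  0.79984029] [[ 0.69548521 -0.39764527  0.59848021]
 [ 0.7184308   0.39937547 -0.56952297]
 [-0.0125502   0.82606142  0.56344034]]
top [[469.19774374   0.         317.30982456]
 [  0.         469.19774374 209.82069242]
 [  0.           0.           1.        ]] 0.010876530951070546 [ 0.19484697 -0.17147787  1.4194452 ] [[-0.02423191  0.97285875 -0.23012748]
 [-0.99970429 -0.0240496   0.00359748]
 [-0.00203463  0.23014661  0.97315384]]
```

View pics/scene0.png

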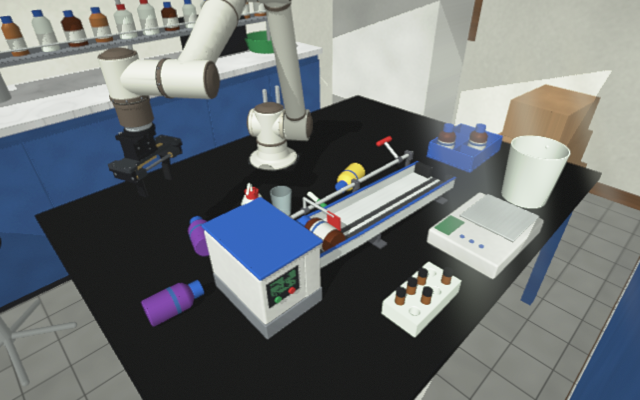

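View pics/top0.png

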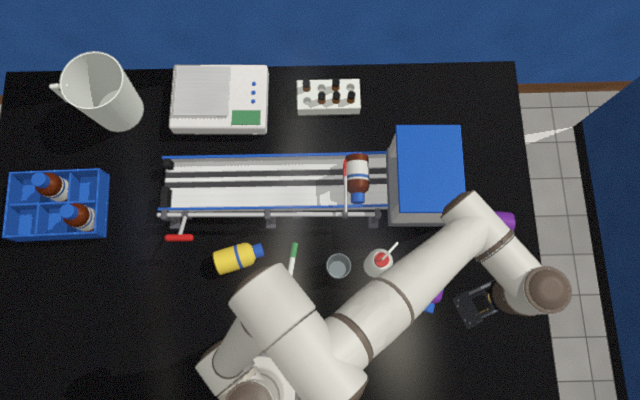

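The top view shows the chute running left (+y, downhill), from about (165,185) to (385,185). The red bar is at (179,238) and the amber bottle with blue cap lies at the gate at (357,178). The yellow bottle (238,258) and the purple ones are decoys. The beaker is at (339,266), the wash bottle at (380,262) and the marker at (293,260). Next I'll enlarge the chute to measure it.

Run:
```python
import cv2,pickle
f=pickle.load(open('top0.pkl','rb'))["frame"][:,:,::-1]
a=cv2.resize(f[140:255,150:280],None,fx=5,fy=5,interpolation=cv2.INTER_CUBIC)
cv2.imwrite('pics/c1.png',a)
a=cv2.resize(f[120:290,260:410],None,fx=3.5,fy=3.5,interpolation=cv2.INTER_CUBIC)
cv2.imwrite('pics/c2.png',a)
```

```text
(no output)
```

View pics/c1.png

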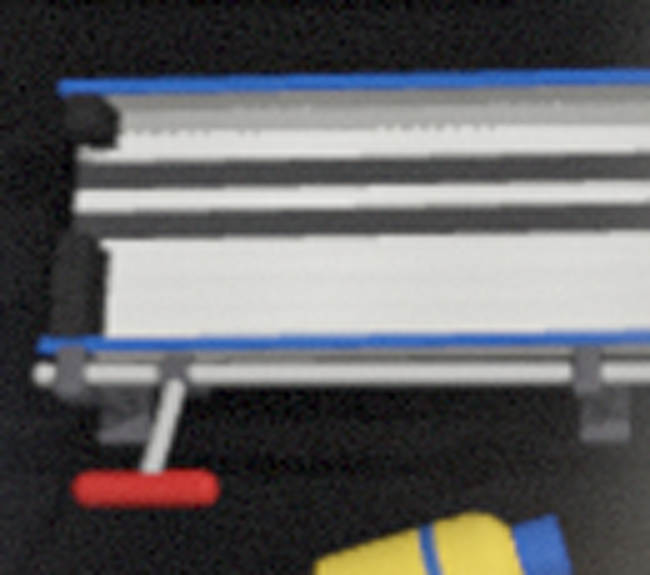

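View pics/c2.png

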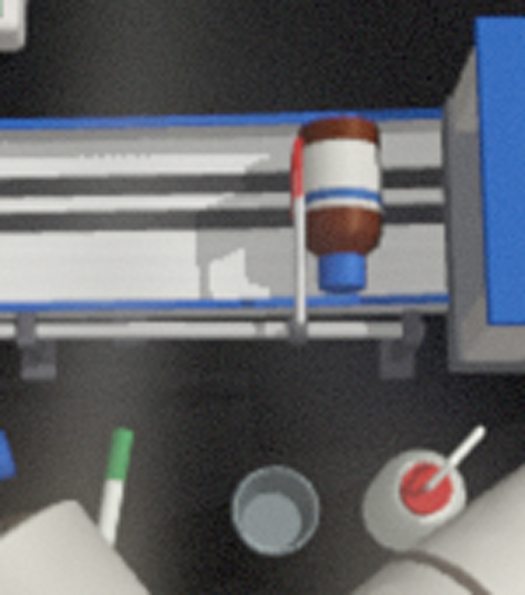

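The crops show the bar centre at crop1 (146,489), the strip ends at (40,346) and (60,88), the buffer faces at u≈105 and 117, and the bottle at crop2 u 302–381, v 118–290. I'll fit the chute pose to these.

```bash
cat > h.py <<'E'
import numpy as np,pickle,cv2
def proj(c,P):
    P=np.atleast_2d(P);q=(P-c["xyz"])@np.array(c["orientation"])
    a=np.c_[q[:,0],-q[:,1]]/-q[:,2:3];a=a*(1+c["k1"]*(a**2).sum(1,keepdims=True))
    K=c["K"];return a*[K[0,0],K[1,1]]+[K[0,2],K[1,2]]
def ray(c,u,z):
    from scipy.optimize import fsolve
    s=fsolve(lambda p:proj(c,[p[0],p[1],z])[0]-u,[.5,0]);return np.r_[s,z]
def W(p,P):
    P=np.atleast_2d(P);c,s=np.cos(p[2]),np.sin(p[2])
    return np.c_[p[0]+c*P[:,0]-s*P[:,1],p[1]+s*P[:,0]+c*P[:,1],P[:,2]]
E
python3 - <<'E'
from h import *
from scipy.optimize import least_squares
c=pickle.load(open('top0.pkl','rb'))
A=lambda u,v:[150+(u+.5)/5-.5,140+(v+.5)/5-.5]
B=lambda u,v:[260+(u+.5)/3.5-.5,120+(v+.5)/3.5-.5]
pts=[([-.199,.215,.157],A(146,489)),([-.099,.305,.070],A(40,346)),([.059,.305,.070],A(60,88)),
([-.125,None,.105],A(400,374)),([-.125,None,.105],B(100,329)),([-.125,None,.105],B(380,329)),
([None,.28,.078],A(106,290)),([-.02,-.28,.102],B(341,220)),([.059,None,.085],B(150,121)),([.059,None,.0925],B(400,113)),([-.099,None,.0925],B(400,300))]
def f(p):
    e=[]
    for P,u in pts:
        Q=[0 if k is None else k for k in P]
        d=proj(c,W(p,Q))[0]-u
        if None in P:
            i=P.index(None);Q2=Q[:];Q2[i]=.1;t=proj(c,W(p,Q2))[0]-proj(c,W(p,Q))[0];t/=np.hypot(*t)
            e+=[d[0]*t[1]-d[1]*t[0]]
        else:e+=list(d)
    return e
s=least_squares(f,[.6,-.05,0],loss='soft_l1');p=s.x;print(p,np.degrees(p[2]),np.round(f(p),2))
np.save('p.npy',p)
for n,P in dict(bar=[-.199,.215,.157],baropen=[-.206,.215,.067],outlet=[0,.3,.035],rest=[0,.246,.0727],bot=[0,-.28,.102],up=[0,-.2,.095]).items():print(n,W(p,P)[0].round(4))
for n,u,z in(("beaker",B(275,535),.0),("wash",B(420,490),.19),("mk",A(0,0),0)):print(n,ray(c,u,z))
s0=pickle.load(open('scene0.pkl','rb'))
print(proj(s0,W(p,[[-.199,.215,.157],[-.02,-.28,.102],[0,.3,.035]])))
for n,P in dict(mk=B(118,432),mk2=B(105,545),yel=A(400,570)).items():print(n,ray(c,P,.01))
E
```

```text
[ 0.62251038 -0.01470521 -0.01689036] -0.9677461011772797 [-0.13 -0.61  1.15 -0.01  0.8   0.91 -0.21  0.1  -0.51  3.69 -0.27 -3.99
  1.2   2.11 -0.02]
bar [0.4272 0.2036 0.157 ]
baropen [0.4202 0.2037 0.067 ]
outlet [0.6276 0.2853 0.035 ]
rest [0.6267 0.2313 0.0727]
bot [ 0.6178 -0.2947  0.102 ]
up [ 0.6191 -0.2147  0.095 ]
beaker [ 0.33497521 -0.23498115  0.        ]
wash [ 0.3471798  -0.33634826  0.19      ]
mk [0.77612512 0.35748087 0.        ]
[[383.65928759 140.01926421]
 [319.3451671  232.08296956]
 [437.49452883 179.5937691 ]]
mk [ 0.4262404  -0.10147609  0.01      ]
mk2 [ 0.32904144 -0.08917582  0.01      ]
yel [0.39887551 0.09140062 0.01      ]
```

Both outliers have a cause. I typed the bottle's v as 220 instead of 204, and the buffer's visible edge is its foot rather than its top. I'll refit with those corrected.

```bash
cat > fit.py <<'E'
from h import *
from scipy.optimize import least_squares
c=pickle.load(open('top0.pkl','rb'))
A=lambda u,v:[150+(u+.5)/5-.5,140+(v+.5)/5-.5]
B=lambda u,v:[260+(u+.5)/3.5-.5,120+(v+.5)/3.5-.5]
pts=[([-.199,.215,.157],A(146,489)),([-.099,.305,.070],A(40,346)),([.059,.305,.070],A(60,88)),
([-.125,None,.105],A(400,374)),([-.125,None,.105],B(100,329)),([-.125,None,.105],B(380,329)),
([None,.28,.036],A(106,290)),([-.02,-.28,.102],B(341,204)),([.059,None,.085],B(150,121)),([.059,None,.0925],B(400,113)),([-.099,None,.0925],B(400,300))]
def f(p):
    e=[]
    for P,u in pts:
        Q=[0 if k is None else k for k in P]
        d=proj(c,W(p,Q))[0]-u
        if None in P:
            i=P.index(None);Q2=Q[:];Q2[i]=.1;t=proj(c,W(p,Q2))[0]-proj(c,W(p,Q))[0];t/=np.hypot(*t)
            e+=[d[0]*t[1]-d[1]*t[0]]
        else:e+=list(d)
    return e
s=least_squares(f,[.6,-.05,0],loss='soft_l1');p=s.x;print(p,np.degrees(p[2]),np.round(f(p),2))
np.save('p.npy',p)
for n,P in dict(bar=[-.199,.215,.157],bar8=[-.213,.215,.088],baropen=[-.206,.215,.067],outlet=[0,.3,.035],rest=[0,.246,.0727],bot=[0,-.28,.102],up=[0,-.2,.095],m=[0,0,.085]).items():print(n,W(p,P)[0].round(4))
E
python3 fit.py
```

```text
[ 0.62314843 -0.01313499 -0.01433667] -0.8214305382002557 [-0.53 -0.63  0.69  0.05  0.23  0.97 -0.34 -0.18 -0.99 -0.39 -0.81  0.16
  0.91  1.64 -0.5 ]
bar [0.4273 0.2047 0.157 ]
bar8 [0.4133 0.2049 0.088 ]
baropen [0.4203 0.2048 0.067 ]
outlet [0.6274 0.2868 0.035 ]
rest [0.6267 0.2328 0.0727]
bot [ 0.6191 -0.2931  0.102 ]
up [ 0.6203 -0.2131  0.095 ]
m [ 0.6231 -0.0131  0.085 ]
```

The fit is now within about 1 px, so I can move. The plan is to narrow the fingers to 15 %, turn the jaw axis across the chute, press the bar with the tips, then catch with the fingers travelling ahead of the bottle and ease it down through the gap.

```bash
python3 -m jog '{"delta_pos":[[0,0,30],[0,0,30],[0,0,25],[16,29,0],[16,29,0],[16,29,0],[16,29,0],[16,29,0],[16,29,0],[16,29,0]],"rot":[[0,0,0],[0,0,0],[0,0,0],[0,0,6.7],[0,0,6.7],[0,0,6.7],[0,0,6.7],[0,0,6.7],[0,0,6.7],[0,0,6.7]],"grip":[15,15,15,15,15,15,15,15,15,15]}'
python3 -m jog '{"delta_pos":[[16,29,0],[16,29,0],[16,29,0],[16,29,0],[16,29,0],[16,29,0],[-3,34,0],[-3,34,0],[-3,34,0],[-3,34,0]],"rot":[[0,0,6.7],[0,0,6.7],[0,0,6.4],[0,0,0],[0,0,0],[0,0,0],[0,0,0],[0,0,0],[0,0,0],[0,0,0]],"grip":[15,15,15,15,15,15,15,15,15,15]}'
```

```text
time_s: 0.93
tcp_pos: [0.3521, -0.3725, 0.3258]
ee_rot: [[-0.346, -0.938, -0.001], [-0.938, 0.346, 0.001], [-0.0, 0.001, -1.0]]
wrist_force: [1.7, -0.3, 1.0]
gripper_width: 0.325
time_s: 1.77
tcp_pos: [0.4352, -0.0626, 0.3258]
ee_rot: [[-0.013, -1.0, -0.001], [-1.0, 0.013, 0.0], [-0.0, 0.001, -1.0]]
wrist_force: [0.5, 0.3, -0.2]
gripper_width: 0.147
```

```bash
python3 -m jog '{"delta_pos":[[-2,34,0],[-2,34,0],[-2,34,0],[-2,34,0],[-2,34,0],[-2,34,-20],[-2,34,-30],[-2,30,-35],[0,0,-25],[0,0,0]],"rot":[[0,0,0],[0,0,0],[0,0,0],[0,0,0],[0,0,0],[0,0,0],[0,0,0],[0,0,0],[0,0,0],[0,0,0]],"grip":[15,15,15,15,15,15,15,15,15,15]}'
python3 - <<'E'
from station import vision
import cv2
c=vision.capture("scene");f=c["frame"][100:220,330:460,::-1]
cv2.imwrite('pics/s1.png',cv2.resize(f,None,fx=5,fy=5,interpolation=cv2.INTER_CUBIC))
E
```

```text
time_s: 2.6
tcp_pos: [0.4168, 0.1973, 0.2166]
ee_rot: [[-0.012, -1.0, -0.01], [-1.0, 0.012, -0.007], [0.007, 0.01, -1.0]]
wrist_force: [0.4, -0.6, -1.0]
gripper_width: 0.148
```

View pics/s1.png

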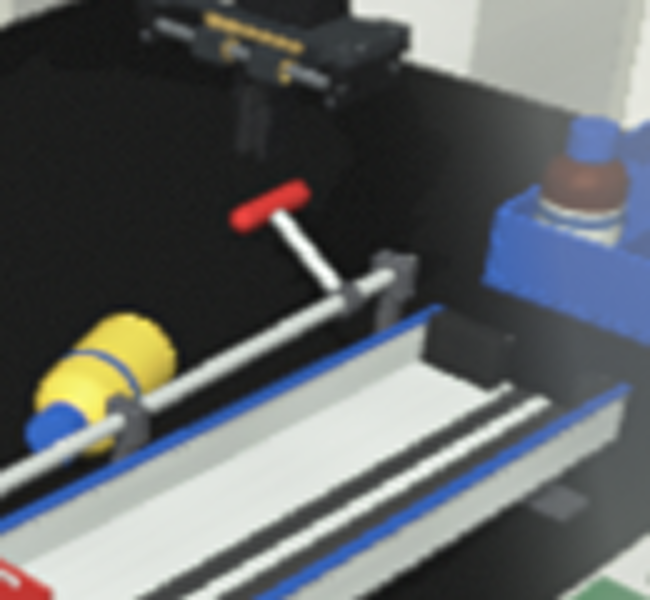

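The fingertips are at crop (255,158), straight over the bar at (270,205), and the chute is clear. I'll push the bar part-way, staying below the release angle, and test a bottle detector on the saved picture.

```bash
python3 -m jog '{"delta_pos":[[2,3,-20],[0,0,-20],[0,0,-18],[0,0,0]],"rot":[[0,0,0],[0,0,0],[0,0,0],[0,0,0]],"grip":[15,15,15,15]}'
cat > det.py <<'E'
from h import *
p=np.load('p.npy')
def zax(y): return .035+.05*(.3-y)+.035 if y>-.2 else .095+.088*(-.2-y)
def det(c):
    f=c["frame"].astype(int);R,G,B=f[...,0],f[...,1],f[...,2]
    m=((R>1.6*G)&(R>1.6*B)&(R>45)&(R<150)).astype(np.uint8)
    ys=np.arange(-.3,.26,.002)
    L=proj(c,W(p,[[.045,y,zax(y)] for y in ys]))
    roi=np.zeros_like(m);cv2.polylines(roi,[L.astype(np.int32)],False,1,24);m&=roi
    m=cv2.morphologyEx(m,cv2.MORPH_OPEN,np.ones((2,2),np.uint8))
    n,_,st,ce=cv2.connectedComponentsWithStats(m)
    return [(int(st[i,4]),ce[i].round(1).tolist(),round(float(ys[np.argmin(((L-ce[i])**2).sum(1))]),3)) for i in range(1,n) if st[i,4]>25]
E
cat > look.py <<'E'
from det import *
from station import vision,r
c=vision.capture("scene");s=r.sense();pickle.dump(c,open('last.pkl','wb'))
q=np.array(s["tcp_pos"])-[p[0],p[1],0];a=p[2]
print("t",s["time_s"],"bottle",det(c),"tcp chute xyz",[round(float(v),4) for v in (np.cos(a)*q[0]+np.sin(a)*q[1],-np.sin(a)*q[0]+np.cos(a)*q[1],q[2])],np.round(s["wrist_force"],1))
E
python3 -c "
from det import *
print(det(pickle.load(open('scene0.pkl','rb'))))"; python3 look.py
```

```text
time_s: 2.98
tcp_pos: [0.4182, 0.2002, 0.1626]
ee_rot: [[-0.017, -1.0, -0.01], [-1.0, 0.017, -0.001], [0.001, 0.01, -1.0]]
wrist_force: [-12.0, 4.4, 0.6]
gripper_width: 0.151
[(264, [333.6, 240.0], -0.284)]
t 3.0333 bottle [(254, [334.1, 239.9], -0.282)] tcp chute xyz [-0.2073, 0.2101, 0.1636] [-9.6  1.9  1.6]
```

The -12 N in x comes from the bar wedging in the finger gap. I'll lift off, close the fingers and settle.

```bash
python3 -m jog '{"delta_pos":[[0,0,15],[-1,0,0],[0,0,0],[0,0,0],[0,0,-10],[0,0,0]],"rot":[[0,0,0],[0,0,0],[0,0,0],[0,0,0],[0,0,0],[0,0,0]],"grip":[0,0,0,0,0,0]}'; python3 look.py
```

```text
time_s: 3.53
tcp_pos: [0.4205, 0.2003, 0.168]
ee_rot: [[-0.014, -1.0, -0.002], [-1.0, 0.014, -0.001], [0.001, 0.002, -1.0]]
wrist_force: [-0.3, 1.0, 0.0]
gripper_width: 0.001
t 3.5833 bottle [(253, [334.1, 239.9], -0.282)] tcp chute xyz [-0.2054, 0.2106, 0.1684] [0.  0.3 0.1]
```

```bash
python3 -m jog '{"delta_pos":[[0,0,-34],[0,0,-33],[0,0,0]],"rot":[[0,0,0],[0,0,0],[0,0,0]],"grip":[0,0,0]}'
```

```text
time_s: 3.83
tcp_pos: [0.4189, 0.1991, 0.0981]
ee_rot: [[-0.014, -1.0, -0.007], [-1.0, 0.015, -0.006], [0.006, 0.007, -1.0]]
wrist_force: [-1.1, -1.3, -1.0]
gripper_width: 0.004
```

```bash
python3 -m jog '{"delta_pos":[[0,0,40],[12,-10,32],[33,-24,0],[33,-24,0],[33,-24,0],[33,-24,0],[33,-24,-20]],"rot":[[0,0,0],[0,0,0],[0,0,0],[0,0,0],[0,0,0],[0,0,0],[0,0,0]],"grip":[10,15,15,15,15,15,15]}'; python3 look.py
```

```text
time_s: 4.42
tcp_pos: [0.5999, 0.072, 0.1612]
ee_rot: [[-0.012, -1.0, 0.009], [-1.0, 0.012, 0.002], [-0.002, -0.009, -1.0]]
wrist_force: [0.5, 1.8, 1.2]
gripper_width: 0.149
t 4.4667 bottle [(211, [364.5, 223.3], -0.158)] tcp chute xyz [-0.023, 0.0812, 0.1538] [ 4.8 -0.3 -1.4]
```

```bash
python3 -m jog '{"delta_pos":[[20,-5,-35],[6,-5,-34]],"rot":[[0,0,0],[0,0,0]],"grip":[15,15]}'; python3 look.py
```

```text
time_s: 4.63
tcp_pos: [0.6255, 0.0625, 0.0886]
ee_rot: [[-0.014, -1.0, 0.007], [-1.0, 0.014, 0.001], [-0.001, -0.007, -1.0]]
wrist_force: [0.3, 0.5, -0.6]
gripper_width: 0.149
t 4.6833 bottle [(197, [376.3, 216.6], -0.104)] tcp chute xyz [-0.0045, 0.0739, 0.0793] [-1.1 -0.9 -5.6]
```

```bash
python3 -m jog '{"delta_pos":[[4,0,0]],"rot":[[0,0,0]],"grip":[15]}'; python3 look.py
```

```text
time_s: 4.77
tcp_pos: [0.6229, 0.0616, 0.0837]
ee_rot: [[-0.015, -1.0, -0.009], [-1.0, 0.015, -0.003], [0.003, 0.009, -1.0]]
wrist_force: [-0.5, 1.1, 1.2]
gripper_width: 0.15
t 4.8167 bottle [(188, [383.3, 212.5], -0.072)] tcp chute xyz [0.0016, 0.0758, 0.0867] [1.8 0.4 0.5]
```

```bash
python3 -m jog '{"delta_pos":[[0,0,-1],[0,0,-1],[0,4,0],[0,10,-1],[0,15,-1],[0,16,-1],[0,16,-1],[0,16,-1],[0,15,-1],[0,14,-1]],"rot":[[0,0,0],[0,0,0],[0,0,0],[0,0,0],[0,0,0],[0,0,0],[0,0,0],[0,0,0],[0,0,0],[0,0,0]],"grip":[15,15,15,15,15,15,15,15,15,15]}'
```

```text
time_s: 5.65
tcp_pos: [0.6252, 0.1714, 0.0775]
ee_rot: [[-0.012, -1.0, -0.0], [-1.0, 0.012, -0.0], [0.0, 0.0, -1.0]]
wrist_force: [1.0, -0.7, -0.2]
gripper_width: 0.151
```

```bash
python3 -m jog '{"delta_pos":[[0,11,0],[0,8,-1],[0,5,0],[0,3,0],[0,1,0],[0,0,0],[0,0,0],[0,0,0]],"rot":[[0,0,0],[0,0,0],[0,0,0],[0,0,0],[0,0,0],[0,0,0],[0,0,0],[0,0,0]],"grip":[15,15,15,15,15,15,15,15]}'; python3 look.py; python3 -c "
import pickle,cv2
f=pickle.load(open('last.pkl','rb'))['frame'][100:260,310:470,::-1]
cv2.imwrite('pics/s2.png',cv2.resize(f,None,fx=3.7,fy=3.7,interpolation=cv2.INTER_CUBIC))"
```

```text
time_s: 6.32
tcp_pos: [0.6255, 0.1968, 0.0771]
ee_rot: [[-0.014, -1.0, 0.0], [-1.0, 0.014, 0.0], [-0.0, -0.0, -1.0]]
wrist_force: [0.3, 1.6, 0.8]
gripper_width: 0.151
t 6.3667 bottle [(83, [425.3, 187.7], 0.152)] tcp chute xyz [-0.0006, 0.2099, 0.0771] [-0.7  0.8  0.4]
```

View pics/s2.png

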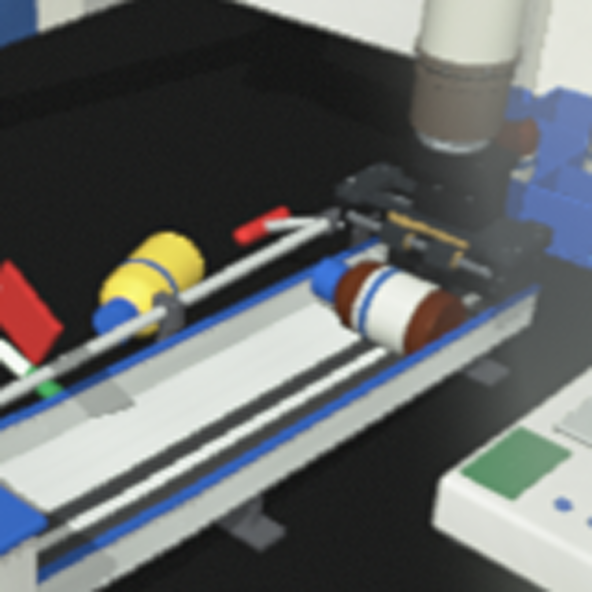

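The bottle stands against the fingers, label up at crop (400,310), lying across the chute, and the gate is open (paddle up). I'll hold a moment, then ease it downhill slowly.

```bash
python3 -m jog '{"delta_pos":[[0,0,0],[0,0,0],[0,1,0],[0,2,0],[0,3,0],[0,4,0],[0,4,-1],[0,4,0],[0,4,0],[0,4,0]],"rot":[[0,0,0],[0,0,0],[0,0,0],[0,0,0],[0,0,0],[0,0,0],[0,0,0],[0,0,0],[0,0,0],[0,0,0]],"grip":[15,15,15,15,15,15,15,15,15,15]}'
python3 -m jog '{"delta_pos":[[1,4,-1],[0,4,0],[0,4,0],[0,4,-1],[0,4,0],[0,4,0],[0,4,0],[0,4,-1],[0,3,0],[0,3,0]],"rot":[[0,0,0],[0,0,0],[0,0,0],[0,0,0],[0,0,0],[0,0,0],[0,0,0],[0,0,0],[0,0,0],[0,0,0]],"grip":[15,15,15,15,15,15,15,15,15,15]}'
python3 look.py
```

```text
time_s: 7.2
tcp_pos: [0.6254, 0.2237, 0.0757]
ee_rot: [[-0.013, -1.0, -0.0], [-1.0, 0.013, -0.0], [0.0, 0.0, -1.0]]
wrist_force: [-0.0, 0.5, -0.0]
gripper_width: 0.149
time_s: 8.03
tcp_pos: [0.6264, 0.2614, 0.0726]
ee_rot: [[-0.013, -1.0, -0.0], [-1.0, 0.013, -0.0], [0.0, 0.0, -1.0]]
wrist_force: [0.3, 0.3, 0.3]
gripper_width: 0.146
t 8.0833 bottle [] tcp chute xyz [-0.0006, 0.2753, 0.0727] [0.8 1.1 0. ]
```

```bash
python3 -m jog '{"delta_pos":[[0,2,0],[0,3,0],[0,3,0],[0,3,0],[0,3,0],[0,3,0],[0,3,0],[0,3,0],[0,3,0],[0,0,0]],"rot":[[0,0,0],[0,0,0],[0,0,0],[0,0,0],[0,0,0],[0,0,0],[0,0,0],[0,0,0],[0,0,0],[0,0,0]],"grip":[15,15,15,15,15,15,15,15,15,15]}'; python3 look.py
python3 - <<'E'
import pickle,cv2,numpy as np
from station import vision
a=pickle.load(open('last.pkl','rb'))['frame'][110:230,370:500,::-1]
b=vision.capture("top");pickle.dump(b,open('lt.pkl','wb'))
b=b["frame"][130:250,150:280,::-1]
cv2.imwrite('pics/s3.png',cv2.resize(np.hstack([a,b]),None,fx=3,fy=3,interpolation=cv2.INTER_CUBIC))
E
```

```text
time_s: 8.92
tcp_pos: [0.6265, 0.2878, 0.0727]
ee_rot: [[-0.012, -1.0, 0.0], [-1.0, 0.012, 0.0], [-0.0, -0.0, -1.0]]
wrist_force: [-0.9, 0.5, 0.5]
gripper_width: 0.15
t 8.9667 bottle [] tcp chute xyz [-0.001, 0.3007, 0.0728] [-0.3 -0.6 -0.2]
```

View pics/s3.png

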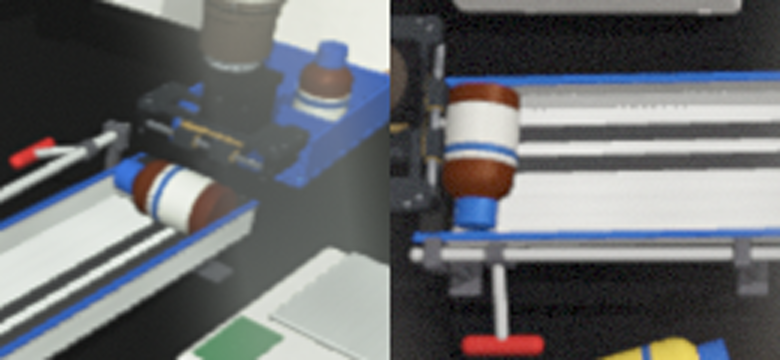

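The bottle lies at the low end with the bar down. I'll back the fingers off and up, then measure its y and yaw.

```bash
python3 -m jog '{"delta_pos":[[0,4,0],[0,6,0],[0,8,10],[0,0,25],[0,0,35],[0,0,35],[0,0,35],[0,20,20],[0,0,0],[0,0,0]],"rot":[[0,0,0],[0,0,0],[0,0,0],[0,0,0],[0,0,0],[0,0,0],[0,0,0],[0,0,0],[0,0,0],[0,0,0]],"grip":[15,15,15,15,15,15,15,15,15,15]}'
python3 - <<'E'
from det import *
from station import vision
c=vision.capture("top")
f=c["frame"][140:230,150:250,::-1]
cv2.imwrite('pics/t4.png',cv2.resize(f,None,fx=6,fy=6,interpolation=cv2.INTER_CUBIC))
for P in([.05,.246],[-.05,.246],[-.09,.246],[.05,.211],[-.05,.211],[.05,.281],[-.05,.281]):
    print(P,((proj(c,W(p,P+[.0727]))[0]-[150,140]+.5)*6-.5).round(1))
E
```

```text
time_s: 9.85
tcp_pos: [0.6266, 0.3269, 0.2352]
ee_rot: [[-0.011, -1.0, 0.003], [-1.0, 0.011, 0.003], [-0.003, -0.003, -1.0]]
wrist_force: [-0.4, -0.3, -0.8]
gripper_width: 0.148
[0.05, 0.246] [187.9 125.5]
[-0.05, 0.246] [176.5 317. ]
[-0.09, 0.246] [171.8 395.3]
[0.05, 0.211] [257.5 124.9]
[-0.05, 0.211] [247.2 316.3]
[0.05, 0.281] [118.3 126.2]
[-0.05, 0.281] [105.7 317.7]
```

View pics/t4.png

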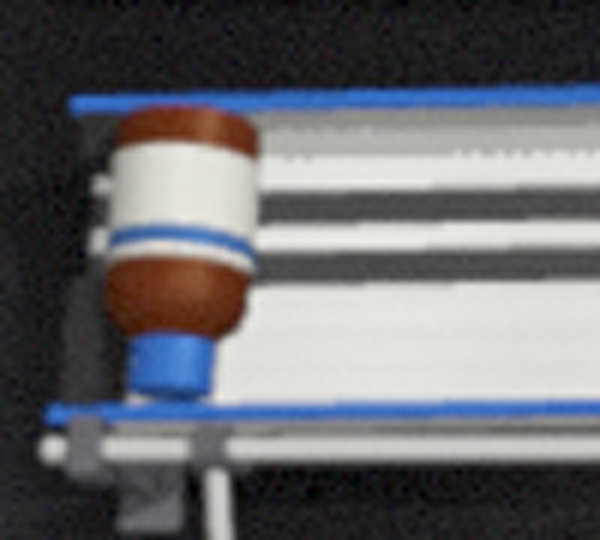

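The bottle's measured axis, base (188,122) to cap (171,392), matches the predicted resting line, (188,125) to (172,395), so it sits square on both buffers. The fingers are clear.

```bash
python3 -c "
from station import finish_job
print(finish_job())"
```

```text
the job is handed in; nothing more can be done
None
```

The job is done and handed in after about 10 s of robot time; `finish_job` gave no verdict.

- **Gate:** I pressed the red bar down. By the fingertip height it is about 1.0 rad open, and the bar was still down in a later picture, just before the fingers withdrew.
- **Catch:** The bottle rolled at about 0.25 m/s. The fingers travelled downhill ahead of it at about 0.2 m/s, let it come up to them, and brought it to a stand at about chute y = 0.16 m, well short of the buffers.
- **Placing:** I eased it onto the buffers at about 0.05 m/s or less, with the fingers passing through the gap between them. Then I moved the fingers clear and up.
- **Last checks:** In the final top picture the bottle's axis lies within about 2 mm of the predicted resting line (chute y = 0.246 m), square across the chute. The wrist force stayed near 0 to 2 N while easing down.
- **What went differently:** In the first part of the press, the bar wedged between the slightly open fingers and pulled with about 12 N. I lifted off, closed the fingers and pressed again.
- **Not checked directly:**
  - I did not measure the bottle's speed during the catch or its contact force with the fingers. The catch is inferred from the planned motion and the pictures before and after it.
  - I did not measure the beaker, wash bottle and marker again. The arm passed well above them and no contact forces showed.
  - The brown-colour detector read y = 0.152 m at the stand and later found nothing, because the gripper hid part of the bottle. For those moments I relied on the tool position and the pictures.

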